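# Release the bit case from its rack and lay it on its back

## Task

The drill bit case stands on end in its rack, barred by the steel bolt pin behind it. Draw the pin back by its red-knobbed handle and park the handle over in the side notch; then tip the case over backwards so that it lies flat on the rack's cork bed, lid up. Leave the grey sanding block where it is.

Things in the scene. Friction and masses are not known exactly. Their poses are not given: they have to be found in the camera images.
- rack: Plywood rack fixed to the bench. Figures in mm in its frame: origin on the bench (z = 0) below the edge between well and bed; x the way the case is tipped (away from the robot and to its right), y left, z up. Cheeks flank the well: right y = -70 to -58, top z = 60; left y = 58 to 78, top z = 104, bored for the pin. Bolt guide left of that: x = -9 to 29, y = 78 to 205, top z = 101.
- well (a point): Middle of the floor of the well the case stands in: rack (-25, 0, 10). The well spans rack x = -50 to 0; a lip in front (top z = 20) and the 12 mm step up to the bed behind block the case's bottom edge.
- bed (a point): Middle of the flat cork bed's top: rack (82, 0, 22). The bed spans rack x = 0 to 164, y = -58 to 58, with an end lip 10 mm high at its far end.
- slot_end (a point): Centre of the bar at the closed end of the guide's slot: rack (10, 179, 85); the pin's origin comes here when the pin is fully drawn and the stem meets the end. The slot lies between two aluminium rails (tops z = 101), rack x = 3 to 18, along y; the stem stands out of it.
- notch (a point): Middle of the floor of the side notch: rack (-3, 175, 85). It is an 18 mm gap in the front rail (rack y = 166 to 184, open to -x) at the end of the slot; pushed over towards rack -x, the handle drops into it.
- pin: Steel bolt pin, 0.12 to 0.2 kg: bar 12 mm thick along rack y in bore and slot, stem 10 mm thick standing square on it with a red ball on top. Origin: bar axis at the stem's foot, at first at rack (10, 125 to 135, 85); y along the bar away from its tip, z up the stem. Stem leans 0.15 rad to rack +x at first. It slides freely along y; in the notch the stem lies about 15 degrees above level.
- knob (a point): Centre of the red ball, 20 mm across, on the pin's handle: 46 mm up the stem from the pin's origin, about 130 mm above the bench at the start.
- pin_tip (a point): Tip of the pin's bar, 115 mm from the pin's origin along its -y. At the start it stands behind the case's back and bars it; it is clear of the case beyond rack y = 52.
- bit_case: Orange and black bit case, lid fixed shut, 94 x 150 x 42 mm, 0.3 to 0.6 kg. Origin: centre of its back; z out through the lid, y along its length, x across. It stands on end in the well: y up, lid to rack -x, back at rack x = -3, top 160 mm above the bench. Its top pushed about 50 mm to rack +x, it falls over the step onto the bed (origin then near rack x = 65, z = 22).
- sanding_block: grey sanding block, 60 x 103 x 34 mm, to the right; origin at the centre of its underside; to be left alone
Not all that is in view belongs to the job. There is more than one size of the bit_case; the job needs the largest.

How it is judged:
On the way, in this order (a step that is already met when the one before it is completed fails the run):
1. the pin is drawn clear of the case and its handle lies in the side notch, the case not yet tipped (y of pin_tip in the frame of rack above 0.052 m and y of pin in the frame of rack between 0.164 and 0.186 m and z of pin in the frame of rack between 0.078 and 0.094 m and x of knob in the frame of rack below -0.02 m and angle between pin's own z axis and vertical above 1.05 rad and angle between bit_case's own y axis and vertical below 0.3 rad), for 0.3 s.
2. the case lies on its back on the cork bed (angle between bit_case's own z axis and vertical below 0.1 rad and z of bit_case in the frame of rack between 0.015 and 0.03 m and x of bit_case in the frame of rack between 0.045 and 0.1 m and y of bit_case in the frame of rack between -0.025 and 0.025 m), for 0.2 s.
At the end, for the whole second after the job is handed in: Pin still in its guide, tip clear of the case (rack y over 52 mm), handle lying over in the side notch (over 60 degrees from upright); case lid up, flat within 0.1 rad on the cork bed, centred within 25 mm, at rack x 45 to 100 mm; both at rest; sanding block moved under 30 mm (all of step 2 and y of pin_tip in the frame of rack above 0.052 m and y of pin in the frame of rack between 0.164 and 0.186 m and z of pin in the frame of rack between 0.078 and 0.094 m and x of knob in the frame of rack below -0.02 m and angle between pin's own z axis and vertical above 1.05 rad and linear speed of each of bit_case, pin below 0.02 m/s); the robot touches nothing.
It fails at once if the sanding block is shifted more than 30 mm (distance of sanding_block from where it was at the start of the episode above 0.03 m).
It also fails if it takes over 45 s, if anything falls off the work surface, if the arm or the gripper's body presses on something with over 40 N, if the wrist force passes 120 N, or if a joint passes its speed limit or range.

## Robot

A 7-joint arm with a two-finger parallel gripper is mounted at the origin on the work surface; the furniture and walls round the work are solid. World frame = base frame: x ahead of the robot, y to its left, z up, the work surface at z = 0. Lengths are in m, angles in rad, forces in N, time in s.
With the tool pointing down it reaches from about 0.425 to 0.925 m from the base axis. Payload 6.8 kg.
Tool frame: the origin (TCP) lies between the finger pads; the fingertips stand 14 mm ahead of it and the grasp point (between the pads) lies 5 mm behind it; z points along the fingers, y is the line along which they close (so a half turn about z gives the same grasp; the last joint's range is limited). The gripper opens to 85 mm and grips with 20 to 120 N. Pads are 22 mm wide; open, the fingers measure 114 mm over their backs; the gripper's body (76 mm by 85 mm) begins 54 mm behind the grasp point. The pads swing forward as they close: fully open they stand 13 mm farther back than shut.
Start: joints at [-1.427, 0.477, 0.022, 1.555, -0.011, 1.109, -0.083], TCP at [0.168, 0.654, 0.245] pointing down, gripper open.
Joint ranges: [-2.96, 2.96], [-0.34, 2.1], [-1.41, 1.46], [0.24, 2.44], [-1.37, 4.51], [0.17, 1.92], [-2.96, 2.96]. Speed limits (rad/s): [2.39, 2.39, 3.14, 3.14, 3.14, 3.14, 3.14].

## Interface

Orientations are given as a rotation vector (axis times angle).
In Python, from bench import r, eyes, ticket gives the robot as it stands. The module is installed in compiled form; this text tells all that it offers.
- The arm moves only by the tool arm_command, never from a script. Its argument "plan" is text: rows parted by semicolons, each of 4 numbers parted by spaces: the shift along the tool's x, y, z in m, then the turn about the tool's z in degrees. In form: tx ty tz yaw; .... A call has 1 to 20 rows; each row shifts and turns the commanded pose from where the row before left it, along the tool's axes as they then stand; what a row does not reach is not made up. A row lasts 1/8 s, in which the tool goes at most 62.5 mm and 10.7 degrees, less where a joint would pass 70% of its speed; a pose out of reach is approached as far as the arm can. A call is refused whole if a number of a shift passes 0.0625 or a number of a turn 10.7, either way. A call with a gripper value outside its range is refused whole. "hand" is the closure, from -1 (fully open) to 1 (shut), set as the call begins (left out, the last holds). The fingers move at their own pace and stop on an object; "grip_force" is the grip in N (left out, the last holds). Time passes only in rows, so rows that do not move let the fingers close. It gives the time, the measured TCP pose, the force, the opening and the grip force at its end, in the units of the state.
- r.get_obs(): the state, without advancing time (a new reading comes with each control period).
- eyes.grab_frame(name): name is "side" or "top" or "wrist"; returns (picture, depth): 480x640x3 uint8, red, green, blue; 480x640 float32, m along the optical axis (not along the pixel's ray), 0 where there is no reading.
- eyes.calibration(name): a dict with "fov_y" (degrees; the focal length in pixels is half the picture's height over the tangent of half this angle, whatever the lens; pixels are square), "cx", "cy" (the principal point, pixels), "k1" (the pictures are not rectified: a ray, as slopes to the right and down, at radius r is drawn at 1 + k1 r^2 times it, then the intrinsics apply), "origin" and "attitude" of the camera in the world; the wrist camera has in their place "tool_from_camera" (4x4, takes a point from camera to tool coordinates, whose origin is the TCP and whose axes are the flange's). Camera axes: x right, y up, looking along -z (the intrinsics and any distortion apply to the point x, -y, -z); pixel columns grow to the right and rows downward; lengths in m; the calibration is good to about 2 mm. A picture is of the moment at which its call begins: read the wrist's pose just before it. calibration takes no time and is no camera call.
- ticket.hand_in(): hands the job in; it is judged then, once.
The state is a dict: "clock": time; "joints": joint angles; "qvel": joint speeds; "tau": joint torques, N m; "tcp_pos": TCP position; "orientation": TCP orientation; "contact_force": force on the tool from outside, world axes, zero at the start; "moment": the same for the moment, N m; "grip_width": finger opening in m; "gripper_force": force on a finger pad.
Only numpy, scipy, OpenCV 4.12 (cv2) and the standard library are available. Lean on these libraries where they do the work, as an engineer would, in place of code of your own. Each camera call takes 0.05 s, during which the arm holds its last target. There are 200 camera calls.

## Working session

There is one attempt and no reset: what is moved stays moved. The work goes in short steps, Python scripts to look and compute and a tool call to move; the robot and the scene stay as the last step left them, time stands still between calls to the robot, and variables do not carry over. Pictures are saved under pics/ and viewed, at most 10 in all, crops included, and the job is handed in when it is done.

Besides the shell and the picture viewer there is one more tool, called after ">>>" by a JSON object that holds its "fn" and its "kwargs", one argument or row to a line. arm_command: Moves the arm, as the interface text tells. Its arguments: {"type":"object","properties":{"plan":{"type":"string"},"hand":{"type":"number"},"grip_force":{"type":"number"}},"required":["plan"]}

```bash
mkdir -p pics
cat > h.py <<'E'
import numpy as np, cv2
from scipy.spatial.transform import Rotation as R
from bench import r, eyes, ticket
def att(a):
    a=np.array(a,float)
    return a if a.shape==(3,3) else R.from_rotvec(a).as_matrix() if a.size==3 else R.from_quat(a).as_matrix()
def cloud(name):
    s=r.get_obs(); pic,d=eyes.grab_frame(name); c=eyes.calibration(name)
    f=240/np.tan(np.radians(c["fov_y"])/2)
    K=np.array([[f,0,c["cx"]],[0,f,c["cy"]],[0,0,1]])
    v,u=np.mgrid[0:480,0:640]
    p=cv2.undistortPoints(np.stack([u,v],-1).reshape(-1,1,2).astype(np.float64),K,np.array([c["k1"],0,0,0,0.])).reshape(480,640,2)
    P=np.stack([p[...,0]*d,-p[...,1]*d,-d],-1)
    if "tool_from_camera" in c:
        T=np.array(c["tool_from_camera"]); P=P@T[:3,:3].T+T[:3,3]
        P=P@att(s["orientation"]).T+np.array(s["tcp_pos"])
    else: P=P@att(c["attitude"]).T+np.array(c["origin"])
    P[d==0]=np.nan
    return pic,P
E
python3 - <<'E'
from h import *
for n in("side","top"):
    pic,P=cloud(n); cv2.imwrite(f"pics/{n}0.png",pic[...,::-1]); np.savez(f"{n}0.npz",pic=pic,P=P)
    c=eyes.calibration(n); print(n,c)
print(r.get_obs())
E
```

```text
side {'fov_y': 47.530714375830335, 'cx': 322.3935497366437, 'cy': 238.85232256408383, 'k1': 0.026269298300244458, 'origin': array([ 0.05378138, -0.95711969,  0.68529195]), 'attitude': array([ 0.85584587, -0.22633821, -0.52097696])}
top {'fov_y': 48.95599618753691, 'cx': 320.3856512757323, 'cy': 239.9960954800348, 'k1': 0.023875775146773283, 'origin': array([ 0.25271762, -0.3419113 ,  1.04445176]), 'attitude': array([ 0.13393858, -0.13743113, -1.59247626])}
{'clock': 0.1, 'joints': array([-1.42712014,  0.47769359,  0.02233553,  1.55634285, -0.01146616,
        1.10930188, -0.08311859]), 'qvel': array([-0.0001905 , -0.00150303,  0.00055178, -0.00023527, -0.00065034,
        0.00039198, -0.00089703]), 'tau': array([ 3.82597646e-03, -5.97761428e+01,  1.61330111e+00, -2.81955385e+01,
        1.27793927e-02,  4.99945381e-03, -2.26811704e-05]), 'tcp_pos': array([0.16804658, 0.65322457, 0.24444289]), 'orientation': array([-3.94401913e-01, -3.11667601e+00,  2.53902977e-03]), 'contact_force': array([-0.06072319, -0.52157808, -0.88074117]), 'moment': array([-0.01416392,  0.01327044,  0.01203892]), 'gripper_force': 0.0, 'grip_width': 0.08536143573150333}
```

View pics/side0.png

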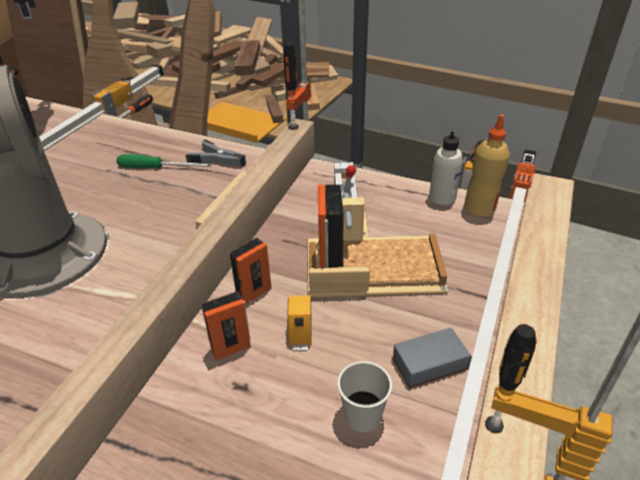

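View pics/top0.png

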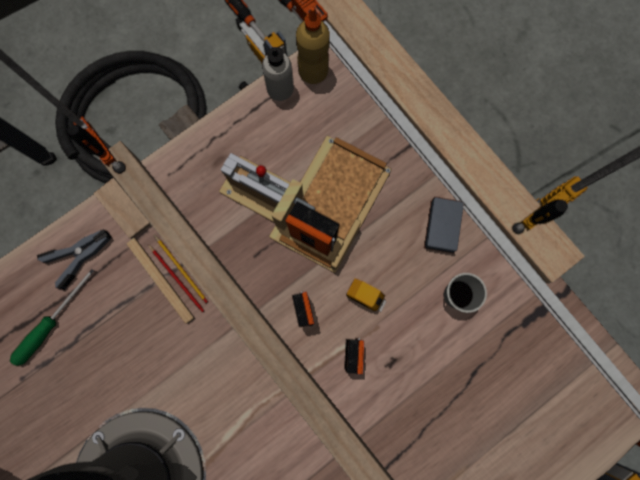

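The side view shows the large case in the rack at (330,225), with smaller decoys at (250,270) and (228,325). The top view shows the knob at (261,171), the case at (315,222), the cork at (345,185) and the sanding block at (445,225). Other red things are the bottle cap (312,15) and the clamps at (95,145) and (290,5). A timber rail lies between the robot and the rack. The case standing in the rack and the ball on the rail guide are the ones the task describes.

Run:
```python
from h import *
for n in("top","side"):
    z=np.load(n+"0.npz"); pic,P=z["pic"],z["P"]; hsv=cv2.cvtColor(pic,cv2.COLOR_RGB2HSV)
    box={"top":(215,130,395,275),"side":(300,150,455,305)}[n]
    m=np.zeros((480,640),bool); m[box[1]:box[3],box[0]:box[2]]=1
    Z=P[...,2]
    def rect(mm,t):
        mm=cv2.morphologyEx((mm&m).astype(np.uint8),cv2.MORPH_OPEN,np.ones((2,2)))>0
        q=P[mm]
        if len(q)<10: print(t,len(q));return
        lo,hi=q[:,:2],0
        (c,s,a)=cv2.minAreaRect(q[:,:2].astype(np.float32)); print(n,t,len(q),"c",np.round(c,4),"s",np.round(s,4),"ang",round(a,2),"z",np.round(np.median(q[:,2]),4))
    rect(abs(Z-.022)<.006,"bed22")
    rect(abs(Z-.104)<.0025,"cheek104")
    rect(abs(Z-.101)<.004,"rails101")
    rect(abs(Z-.160)<.004,"casetop")
    rect(abs(Z-.060)<.004,"rcheek")
    red=(((hsv[...,0]<6)|(hsv[...,0]>174))&(hsv[...,1]>170)&(hsv[...,2]>80)&(Z>.105)&(Z<.15)&m)
    if n=="side": red[185:]=0
    else: red[190:]=0
    v,u=np.where(red);q=P[red]; print("knob",len(q),u.mean(),v.mean(),np.round(np.median(q,0),4),np.round(q.min(0),4),np.round(q.max(0),4))
# beam & case orientation
z=np.load("top0.npz");P=z["P"]
for (u,v) in [(200,230),(260,310),(320,400),(120,160),(250,310),(275,310),(275,75),(312,45),(445,225),(440,110)]: print(u,v,np.round(P[v,u],3))
t=z["pic"][120:290,200:410]; t=cv2.resize(t,None,fx=3,fy=3,interpolation=cv2.INTER_CUBIC); cv2.imwrite("pics/crop.png",t[...,::-1])
```

```text
top bed22 4338 c [nan nan] s [0. 0.] ang 0.0 z nan
top cheek104 404 c [ 0.5307 -0.2572] s [0.1356 0.0712] ang 41.16 z nan
top rails101 1040 c [ 0.527  -0.2334] s [0.1448 0.0775] ang 59.51 z nan
top casetop 1145 c [nan nan] s [0. 0.] ang 0.0 z nan
top rcheek 319 c [ 0.4212 -0.3986] s [0.0094 0.1109] ang 58.47 z nan
knob 58 260.5689655172414 169.5 [ 0.5406 -0.2425  0.1381] [ 0.5347 -0.2504  0.1303] [ 0.5473 -0.2353  0.1433]
side bed22 4348 c [ 0.6228 -0.2535] s [0.4689 0.3017] ang 59.45 z nan
side cheek104 256 c [0.8792 0.2202] s [1.5087 0.0675] ang 53.32 z nan
side rails101 616 c [0.8798 0.2194] s [1.5093 0.0694] ang 53.32 z nan
side casetop 779 c [ 0.4814 -0.3074] s [0.1915 0.0357] ang 45.65 z nan
side rcheek 633 c [ 0.5305 -0.3271] s [0.461 0.096] ang 18.65 z nan
knob 70 350.3 170.72857142857143 [ 0.5385 -0.2485  0.1337] [ 0.533  -0.254   0.1202] [ 0.5485 -0.2426  0.1403]
200 230 [ 0.461 -0.105 -0.   ]
260 310 [ 0.298 -0.224 -0.001]
320 400 [ 0.136 -0.338  0.089]
120 160 [0.582 0.027 0.089]
250 310 [ 0.294 -0.217  0.091]
275 310 [ 0.297 -0.254  0.002]
275 75 [ 0.736 -0.268  0.109]
312 45 [ 0.776 -0.34   0.143]
445 225 [ 0.453 -0.591  0.03 ]
440 110 [ 0.691 -0.596  0.031]
```

View pics/crop.png

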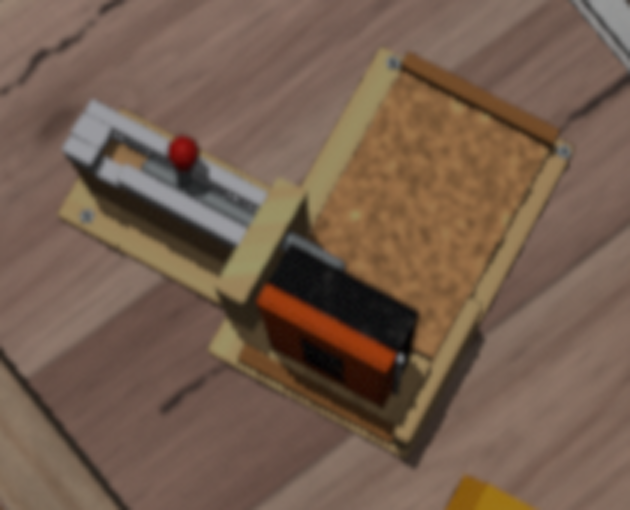

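The crop confirms it: the red knob at crop (183,152) stands in the guide slot, the open notch is at the near rail's far end at about crop (105,170), and the big orange and black case is at (340,310). Next I fit the rack frame.

```bash
cat > fit.py <<'E'
from h import *
from scipy.optimize import least_squares
pts=[]
for n in("top","side"):
    z=np.load(n+"0.npz"); P=z["P"]; box={"top":(215,130,395,275),"side":(300,150,455,305)}[n]
    q=P[box[1]:box[3],box[0]:box[2]].reshape(-1,3); q=q[np.isfinite(q[:,0])]
    pts.append(q[(q[:,2]>.03)&(q[:,2]<.175)&(np.hypot(q[:,0]-.48,q[:,1]+.29)<.25)])
knob=np.array([.539,-.246,.131])
def sdf(q,lo,hi):
    c=(lo+hi)/2;h=(hi-lo)/2;d=abs(q-c)-h
    return np.linalg.norm(np.maximum(d,0),axis=1)+np.minimum(d.max(1),0)
def boxes(p):
    return np.array([[-.045,-.047+p[3],.01,-.003,.047+p[3],.16],[p[4],.058,0,p[5],.078,.104],[p[4],-.07,0,p[6],-.058,.06],[-.009,.078,0,.029,.205,.101]])
def loc(p,q):
    c,s=np.cos(p[2]),np.sin(p[2]); d=q-[p[0],p[1],0]
    return np.stack([c*d[:,0]+s*d[:,1],-s*d[:,0]+c*d[:,1],d[:,2]],1)
def res(p,Q):
    l=loc(p,Q); return np.min([abs(sdf(l,b[:3],b[3:])) for b in boxes(p)],0)
for t,Q in (("top",pts[0]),("side",pts[1]),("both",np.vstack(pts))):
    best=None
    for yaw in (-.45,-.55,-.65):
        p0=np.array([.48,-.31,yaw,0,-.05,.03,0.03])
        s=least_squares(res,p0,args=(Q,),loss="soft_l1",f_scale=.002)
        if best is None or s.cost<best.cost: best=s
    p=best.x; print(t,len(Q),np.round(p,4),best.cost,"med",np.median(res(p,Q)))
    print(" knob in rack",np.round(loc(p,knob[None]),4))
np.save("rack.npy",p)
E
python3 fit.py
```

```text
top 4997 [ 0.461  -0.3432 -0.5372  0.0019 -0.5349  0.3473  0.6674] 0.04456107609325976 med 0.0013416350152679474
 knob in rack [[0.0173 0.1234 0.131 ]]
side 4905 [ 0.4647 -0.3482 -0.5179  0.0044 -0.0848  0.3117  0.178 ] 0.043403407611771555 med 0.0010954305769273198
 knob in rack [[0.0139 0.1256 0.131 ]]
both 9902 [ 0.4605 -0.3453 -0.5303  0.0037 -0.3213  0.8799  0.7703] 0.08945279192912596 med 0.001060503744044719
 knob in rack [[0.0175 0.1253 0.131 ]]
```

```bash
cat > k.py <<'E'
from h import *
O=np.array([.4615,-.3455,0]); YAW=-.529
Rk=R.from_euler("z",YAW).as_matrix()
def W(*p): return O+Rk@(np.array(p)/1000)
def L(w): return Rk.T@(np.array(w)-O)*1000
def stat():
    s=r.get_obs(); T=att(s["orientation"])
    print("t",round(s["clock"],2),"tcp",np.round(s["tcp_pos"],4),"rack",np.round(L(s["tcp_pos"]),1),"F",np.round(s["contact_force"],1),"w",round(s["grip_width"],4),"q",np.round(s["joints"],2))
    return s,T
def goal(w,ang=None):
    """print tool-frame shift to world w, and yaw(deg about tool z) so tool y || rack dir ang(deg)"""
    s,T=stat(); print("d tool",np.round(T.T@(np.array(w)-s["tcp_pos"]),4))
    if ang is not None:
        d=T.T@Rk@[np.cos(np.radians(ang)),np.sin(np.radians(ang)),0]; a=np.degrees(np.arctan2(-d[0],d[1])); print("yaw",a,"or",(a+360)%360-180)
E
python3 - <<'E'
from k import *
s,T=stat(); print(np.round(T,3))
k=W(17,125,131); print(k); goal(k+[0,0,.1],90)
for n in [(-34,175,97),(-80,0,150)]: print(n,W(*n),np.linalg.norm(W(*n)[:2]))
P=np.concatenate([np.load(n+"0.npz")["P"].reshape(-1,3) for n in("top","side")]); P=P[np.isfinite(P[:,0])&(P[:,2]>.12)&(abs(P[:,0])<1)&(abs(P[:,1])<1)]
g=np.zeros((20,20)); i=((P[:,0]+.2)/.06).astype(int); j=((.7-P[:,1])/.08).astype(int)
ok=(i>=0)&(i<20)&(j>=0)&(j<20); np.maximum.at(g,(i[ok],j[ok]),P[ok,2]); print("rows x from -.2 step .06, cols y from .7 down .08"); print((g*100).astype(int))
E
```

```text
t 0.1 tcp [0.168  0.6532 0.2444] rack [-757.4  714.1  244.4] F [-0.1 -0.5 -0.9] w 0.0854 q [-1.43  0.48  0.02  1.56 -0.01  1.11 -0.08]
[[-0.968  0.249 -0.   ]
 [ 0.249  0.968 -0.002]
 [-0.    -0.002 -1.   ]]
[ 0.53926009 -0.24616537  0.131     ]
t 0.1 tcp [0.168  0.6532 0.2444] rack [-757.4  714.1  244.4] F [-0.1 -0.5 -0.9] w 0.0854 q [-1.43  0.48  0.02  1.56 -0.01  1.11 -0.08]
d tool [-0.5835 -0.7785  0.0148]
yaw 15.885095046719012 or -164.11490495328098
(-34, 175, 97) [ 0.52046469 -0.17726158  0.097     ] 0.5498228410955901
(-80, 0, 150) [ 0.39243503 -0.30512638  0.15      ] 0.49709893988055986
rows x from -.2 step .06, cols y from .7 down .08
[[ 0  0  0  0  0  0  0  0  0  0  0  0  0  0  0  0  0  0  0  0]
 [ 0  0  0  0  0  0  0  0  0  0  0  0  0  0  0  0  0  0  0  0]
 [ 0  0  0  0  0  0  0  0  0 17  0  0  0  0  0  0  0  0  0  0]
 [ 0  0  0  0  0  0  0  0  0 33  0  0  0  0  0  0  0  0  0  0]
 [ 0  0  0  0  0  0  0  0 35 35  0  0  0  0  0  0  0  0  0  0]
 [ 0 29  0  0  0  0  0  0  0  0  0  0  0  0  0  0  0  0  0  0]
 [26 29  0  0  0  0  0  0  0  0  0  0  0  0  0  0  0  0  0  0]
 [ 0  0  0  0  0  0  0  0  0  0  0  0  0  0  0  0  0  0  0  0]
 [ 0  0  0  0  0  0  0  0  0  0  0  0  0  0  0  0  0  0  0  0]
 [ 0  0  0  0  0  0  0  0  0  0  0  0  0  0  0  0  0  0  0  0]
 [ 0  0  0  0  0  0  0  0  0  0  0  0 16 16  0  0  0 22 22  0]
 [ 0  0  0  0  0  0  0  0  0  0  0  0 16  0  0  0  0  0 32  0]
 [ 0  0  0  0  0  0  0  0 28  0  0 14  0  0  0  0  0  0  0  0]
 [18  0  0  0  0  0  0 41 39  0  0  0  0  0  0  0  0  0  0  0]
 [18  0  0  0  0  0  0  0  0  0  0  0  0  0  0  0  0  0  0  0]
 [ 0  0  0  0  0  0  0  0  0  0  0 14 16  0  0  0  0  0  0  0]
 [17  0  0  0  0  0  0  0  0  0  0 14 21 21  0  0  0  0  0  0]
 [17 18  0  0  0  0  0  0  0  0  0  0 14 15  0  0  0  0  0  0]
 [ 0 18  0  0  0  0  0  0  0  0  0  0  0  0  0  0  0  0  0  0]
 [ 0  0  0  0  0  0  0  0  0  0  0  0  0  0  0  0  0  0  0  0]]
```

>>> {"fn": "arm_command", "kwargs": {
  "plan": "0 0 -0.028 7.95; 0 0 -0.028 7.95; -0.015 -0.052 0 0; -0.015 -0.052 0 0; -0.015 -0.052 0 0; -0.015 -0.052 0 0; 0 0 0 0; -0.054 -0.003 0 0; -0.054 -0.003 0 0; -0.054 -0.003 0 0; 0 0 0 0; 0 0 0 0",
  "hand": -1,
  "grip_force": 40
}}

```text
clock: 1.6
tcp_pos: [0.25, 0.3551, 0.3013]
orientation: [-0.822, -3.032, -0.0]
contact_force: [0.2, 0.5, 0.4]
grip_width: 0.0852
gripper_force: 0.0
```

```bash
python3 -c "
from k import *
goal(W(-372,490,300),90); goal(W(-167,302,300))"
```

```text
t 1.6 tcp [0.25   0.3551 0.3013] rack [-536.1  498.2  301.3] F [0.2 0.5 0.4] w 0.0852 q [-1.32  0.    0.22  2.04 -0.    1.1  -0.06]
d tool [-0.1642 -0.0081  0.0012]
yaw -0.018224442343322038 or 179.9817755576567
t 1.6 tcp [0.25   0.3551 0.3013] rack [-536.1  498.2  301.3] F [0.2 0.5 0.4] w 0.0852 q [-1.32  0.    0.22  2.04 -0.    1.1  -0.06]
d tool [-0.3692 -0.196   0.0012]
```

>>> {"fn": "arm_command", "kwargs": {
  "plan": "-0.054 -0.0025 0 0; -0.055 -0.0025 0 0; -0.055 -0.003 0 0; -0.041 -0.0375 0 0; -0.041 -0.0375 0 0; -0.041 -0.0375 0 0; -0.041 -0.0375 0 0; -0.041 -0.0375 0 0; -0.046 -0.044 0 0; -0.046 -0.044 0 0; -0.046 -0.044 0.02 0; -0.046 -0.045 0.03 0; 0 0 0 0; 0 0 0 0; 0 0 0 0"
}}

```text
clock: 3.48
tcp_pos: [0.5367, -0.2305, 0.2565]
orientation: [0.816, 3.033, 0.002]
contact_force: [-1.0, -0.3, -0.4]
grip_width: 0.0857
gripper_force: 0.0
```

Run:
```python
from k import *
goal(W(17,125,126),90)
pic,P=cloud("wrist"); hsv=cv2.cvtColor(pic,cv2.COLOR_RGB2HSV); cv2.imwrite("pics/w1.png",pic[...,::-1])
Z=P[...,2]; m=((hsv[...,0]<6)|(hsv[...,0]>174))&(hsv[...,1]>150)&(Z>.115)&(Z<.15)
n,l,st,c=cv2.connectedComponentsWithStats(m.astype(np.uint8))
for i in range(1,n):
    if st[i,4]>40:
        q=P[l==i]; A=np.c_[2*q,np.ones(len(q))]; x=np.linalg.lstsq(A,(q**2).sum(1),rcond=None)[0]
        print(st[i],np.round(L(np.median(q,0)),1),"ball",np.round(L(x[:3]),1),"R",np.sqrt(x[3]+x[:3]@x[:3]), q[:,2].max())
```

```text
t 3.48 tcp [ 0.5367 -0.2305  0.2565] rack [  6.9 137.2 256.5] F [-1.  -0.3 -0.4] w 0.0857 q [-0.31  0.4   0.8   1.81 -0.32  1.07  1.66]
d tool [-0.01   -0.0125  0.1305]
yaw 0.20547737137243038 or -179.7945226286276
[299 248  16  14  80] [ 20.8 130.  140.9] ball [ 18.6 130.4 137.9] R 0.004906341842628265 0.1423839574017169
```

View pics/w1.png

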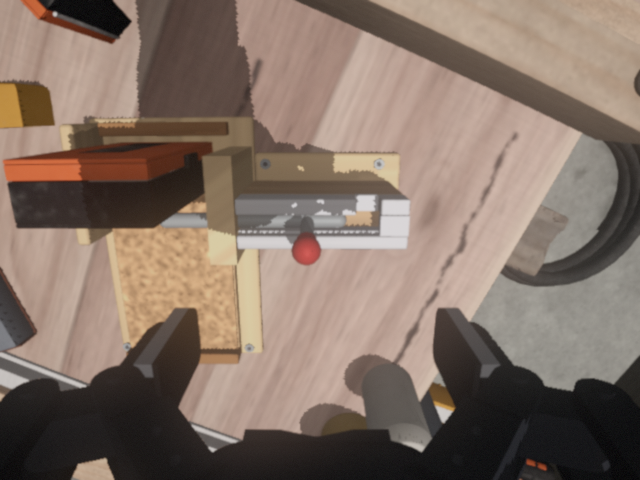

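The wrist view shows the knob at (306,249) over the slot, the case at (110,180), the closed slot end at about (395,220) and the notch gap at about (365,205). Now I descend and grip the knob.

>>> {"fn": "arm_command", "kwargs": {
  "plan": "-0.011 -0.009 0.03 0; 0 0 0.04 0; 0 0 0.03 0; 0 0 0.02 0; 0 0 0.01 0; 0 0 0 0; 0 0 0 0"
}}

```text
clock: 4.4
tcp_pos: [0.5413, -0.2466, 0.1272]
orientation: [0.821, 3.03, -0.0]
contact_force: [0.1, -0.2, -1.1]
grip_width: 0.0853
gripper_force: 0.0
```

>>> {"fn": "arm_command", "kwargs": {
  "plan": "0 0 0 0; 0 0 0 0; 0 0 0 0; 0 0 0 0; 0 0 0 0; 0 0 0 0; 0 0 0 0; 0 0 0 0",
  "hand": 1,
  "grip_force": 25
}}

```text
clock: 5.4
tcp_pos: [0.541, -0.2461, 0.1263]
orientation: [0.821, 3.032, 0.0]
contact_force: [1.7, 1.3, 2.6]
grip_width: 0.018
gripper_force: 24.4
```

```bash
python3 -c "
from k import *
stat()"
```

```text
t 5.4 tcp [ 0.541  -0.2461  0.1263] rack [ 18.5 125.9 126.3] F [1.7 1.3 2.6] w 0.018 q [-0.18  0.57  0.69  1.89 -0.48  0.85  1.8 ]
```

>>> {"fn": "arm_command", "kwargs": {
  "plan": "0 0.006 0 0; 0 0.010 0 0; 0 0.010 0 0; 0 0.010 0 0; 0 0.007 0 0; 0 0.003 0 0; 0 0 0 0"
}}

```text
clock: 6.28
tcp_pos: [0.5641, -0.206, 0.1261]
orientation: [0.821, 3.032, 0.001]
contact_force: [0.6, -2.4, 3.1]
grip_width: 0.0184
gripper_force: 24.6
```

```bash
python3 -c "
from k import *
s,T=stat();print(Rk.T@s['contact_force'])"
```

```text
t 6.28 tcp [ 0.5641 -0.206   0.1261] rack [ 18.2 172.2 126.1] F [ 0.6 -2.4  3.1] w 0.0184 q [-0.25  0.58  0.69  1.88 -0.48  0.85  1.72]
[ 1.73367668 -1.71989576  3.05668763]
```

>>> {"fn": "arm_command", "kwargs": {
  "plan": "0 0.002 0 0; 0 0.002 0 0; 0 0.002 0 0; 0 0 0 0"
}}

```text
clock: 6.78
tcp_pos: [0.567, -0.2012, 0.1262]
orientation: [0.822, 3.032, 0.0]
contact_force: [-0.4, -2.8, 4.0]
grip_width: 0.0181
gripper_force: 24.6
```

```bash
python3 -c "
from k import *
s,T=stat();print(Rk.T@s['contact_force'])"
```

```text
t 6.78 tcp [ 0.567  -0.2012  0.1262] rack [ 18.3 177.8 126.2] F [-0.4 -2.8  4. ] w 0.0181 q [-0.26  0.59  0.69  1.87 -0.48  0.85  1.71]
[ 1.08523167 -2.56856774  4.04803127]
```

>>> {"fn": "arm_command", "kwargs": {
  "plan": "0 0.002 0 0; 0 0.002 0 0; 0 0 0 0"
}}

```text
clock: 7.15
tcp_pos: [0.568, -0.1995, 0.1262]
orientation: [-0.824, -3.031, 0.003]
contact_force: [-2.6, -7.8, 3.9]
grip_width: 0.0179
gripper_force: 24.7
```

Run:
```python
from k import *
s,T=stat();print(Rk.T@s['contact_force'])
pic,P=cloud("wrist"); p2,P2=cloud("top")
a=cv2.resize(pic[100:340,150:470],None,fx=1.5,fy=1.5,interpolation=cv2.INTER_CUBIC); b=cv2.resize(p2[120:240,200:330],None,fx=2.5,fy=3,interpolation=cv2.INTER_CUBIC)
cv2.imwrite("pics/w2.png",np.hstack([a,b])[...,::-1])
```

```text
t 7.15 tcp [ 0.568  -0.1995  0.1262] rack [ 18.3 179.8 126.2] F [-2.6 -7.8  3.9] w 0.0179 q [-0.27  0.59  0.69  1.87 -0.48  0.86  1.71]
[ 1.70621052 -8.0683414   3.91972904]
```

View pics/w2.png

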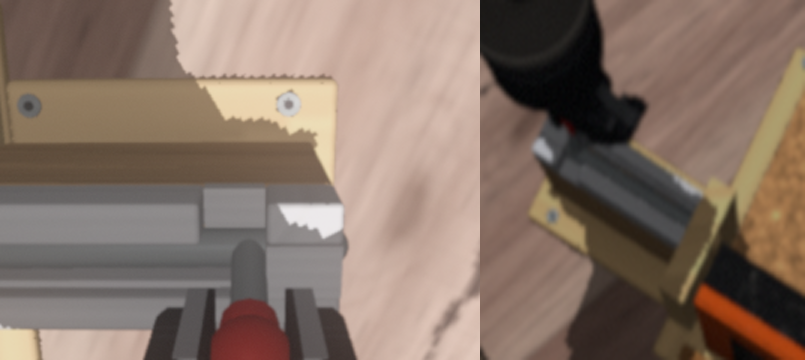

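The crop shows the stem at (248,270) at the slot end, facing the notch gap (203–265, 207). I back off slightly, swing the ball over the arc to about 30°, and let it drop.

>>> {"fn": "arm_command", "kwargs": {
  "plan": "0 -0.003 0 0; 0 -0.003 0 0; 0 0 0 0; 0.007 0 0 0; 0.007 0 0 0; 0.006 0 0.0015 0; 0.006 0 0.002 0; 0.005 0 0.0028 0; 0 0 0 0; 0 0 0 0"
}}

```text
clock: 8.5
tcp_pos: [0.5386, -0.1869, 0.1198]
orientation: [-0.821, -3.031, -0.001]
contact_force: [-0.1, 2.4, 5.3]
grip_width: 0.018
gripper_force: 26.0
```

Run:
```python
from k import *
s,T=stat();print(Rk.T@s['contact_force'])
```

```text
t 8.5 tcp [ 0.5386 -0.1869  0.1198] rack [-13.5 175.8 119.8] F [-0.1  2.4  5.3] w 0.018 q [-0.29  0.55  0.69  1.95 -0.48  0.81  1.71]
[-1.28712802  2.02461045  5.30159417]
```

>>> {"fn": "arm_command", "kwargs": {
  "plan": "0 0 0 0; 0 0 0 0; 0 0 0 0; 0 0 0 0; 0 0 0 0; 0 0 -0.04 0; 0 0 -0.04 0; 0 0 -0.03 0; 0 0 0 0; 0 0 0 0",
  "hand": -1
}}

```text
clock: 9.75
tcp_pos: [0.5387, -0.187, 0.2292]
orientation: [-0.821, -3.031, -0.0]
contact_force: [-0.1, 0.4, 0.6]
grip_width: 0.0853
gripper_force: 0.0
```

Run:
```python
from k import *
s,T=stat()
for n in("wrist","side"):
    pic,P=cloud(n); hsv=cv2.cvtColor(pic,cv2.COLOR_RGB2HSV)
    if n=="wrist": cv2.imwrite("pics/w3.png",pic[...,::-1])
    m=((hsv[...,0]<6)|(hsv[...,0]>174))&(hsv[...,1]>150)
    l=(P-O)@Rk*1000
    m&=(l[...,1]>120)&(l[...,1]<210)&(abs(l[...,0])<70)&(l[...,2]>70)&(l[...,2]<150)
    q=l[m]; print(n,len(q),np.round(np.median(q,0),1) if len(q) else 0)
    o=(hsv[...,2]>0)&(abs(l[...,1])<55)&(abs(l[...,0])<90)&(l[...,2]>155)&(l[...,2]<166)
    q=l[o]; print("case top",len(q),np.percentile(q,[3,50,97],axis=0).round(1) if len(q) else 0)
```

```text
t 9.75 tcp [ 0.5387 -0.187   0.2292] rack [-13.3 175.8 229.2] F [-0.1  0.4  0.6] w 0.0853 q [-0.39  0.41  0.8   1.87 -0.34  1.01  1.6 ]
wrist 0 0
case top 5237 [[-44.6   6.5 156.3]
 [-24.4  26.4 161.3]
 [ -5.6  42.  162.6]]
side 59 [-28.1 168.3 109.5]
case top 799 [[-43.1 -43.9 156.4]
 [-23.8  -7.2 160.2]
 [ -4.8  38.  161.9]]
```

View pics/w3.png

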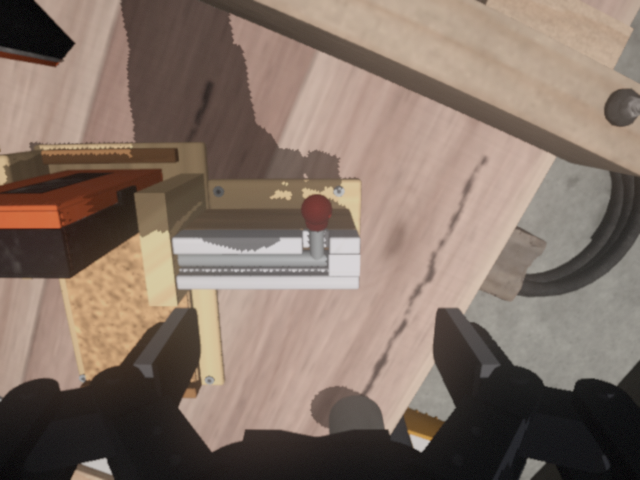

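The handle lies in the notch: the ball is at (316,212) and the stem points to rack -x through the gap at (315,245). The case is still upright. Next I close the fingers and go to the front of the case.

>>> {"fn": "arm_command", "kwargs": {
  "plan": "0.041 0 0 0; 0.041 0 0 0; 0 -0.045 0 0; 0 -0.045 0 0; 0 -0.045 0 0; 0 -0.040 0 0; 0 0 0 0; 0 0 0.03 0; 0 0 0.03 0; 0 0 0.024 0; 0 0 0 0; 0 0 0 0",
  "hand": 1
}}

```text
clock: 11.35
tcp_pos: [0.3804, -0.297, 0.1463]
orientation: [0.821, 3.032, -0.0]
contact_force: [-0.4, -0.9, 0.5]
grip_width: -0.0
gripper_force: 0.0
```

Run:
```python
from k import *
s,T=stat();print(Rk.T@s['contact_force'])
```

```text
t 11.35 tcp [ 0.3804 -0.297   0.1463] rack [-94.5   0.9 146.3] F [-0.4 -0.9  0.5] w -0.0 q [-0.13  0.39  0.82  2.14 -0.41  0.77  1.99]
[ 0.10958023 -1.01816214  0.4993564 ]
```

>>> {"fn": "arm_command", "kwargs": {
  "plan": "-0.015 0 0 0; -0.010 0 0 0; -0.005 0 0 0; -0.005 0 0 0; -0.005 0 0 0; -0.005 0 0 0; -0.005 0 0 0; -0.005 0 0 0; -0.005 0 0 0; -0.005 0 0 0; -0.005 0 0 0; -0.005 0 0 0; 0 0 0 0"
}}

```text
clock: 12.98
tcp_pos: [0.445, -0.3351, 0.1458]
orientation: [0.821, 3.032, -0.0]
contact_force: [-0.2, 0.5, -0.1]
grip_width: 0.0001
gripper_force: 0.0
```

```bash
cat > see.py <<'E'
from k import *
import sys
s,T=stat();print(Rk.T@s['contact_force'])
pic,P=cloud("side"); l=(P-O)@Rk*1000
m=(abs(l[...,1])<56)&(l[...,0]>-55)&(l[...,0]<160)&(l[...,2]>30)&(l[...,2]<175)
q=l[m]
for a in range(-50,160,15):
    k=q[(q[:,0]>=a)&(q[:,0]<a+15)]
    if len(k): print(a,len(k),"z50/98",np.percentile(k[:,2],[50,98]).round(),"y",np.percentile(k[:,1],[2,98]).round())
if len(sys.argv)>1: cv2.imwrite(sys.argv[1],pic[...,::-1])
E
python3 see.py
```

```text
t 12.97 tcp [ 0.445  -0.3351  0.1458] rack [-19.4   0.6 145.8] F [-0.2  0.5 -0.1] w 0.0001 q [-0.05  0.51  0.77  1.97 -0.47  0.85  2.02]
[-0.42578103  0.31359458 -0.06029097]
-50 116 z50/98 [39. 92.] y [-38.  56.]
-35 459 z50/98 [ 66. 164.] y [-45.  56.]
-20 587 z50/98 [ 93. 162.] y [-48.  35.]
-5 654 z50/98 [118. 146.] y [-48.  37.]
10 705 z50/98 [146. 164.] y [-48.  37.]
25 518 z50/98 [154. 161.] y [-46.  37.]
40 330 z50/98 [150. 154.] y [-45.  37.]
```

>>> {"fn": "arm_command", "kwargs": {
  "plan": "-0.005 0 0 0; -0.005 0 0 0; -0.005 0 0 0; 0 0 0 0; 0 0 0 0; 0 0 0 0"
}}

```text
clock: 13.78
tcp_pos: [0.4574, -0.3424, 0.1458]
orientation: [-0.822, -3.032, -0.0]
contact_force: [0.4, 0.5, 0.2]
grip_width: -0.0001
gripper_force: 0.0
```

```bash
python3 see.py
```

```text
t 13.78 tcp [ 0.4574 -0.3424  0.1458] rack [ -5.    0.6 145.8] F [0.4 0.5 0.2] w -0.0001 q [-0.03  0.53  0.76  1.94 -0.48  0.86  2.02]
[0.06958657 0.59239353 0.17623292]
-50 21 z50/98 [ 68. 104.] y [54. 56.]
-35 164 z50/98 [63. 98.] y [-44.  56.]
-20 445 z50/98 [ 64. 162.] y [-47.  56.]
-5 455 z50/98 [ 64. 163.] y [-48.  55.]
10 355 z50/98 [63. 84.] y [-48.  55.]
25 353 z50/98 [63. 86.] y [-48.  56.]
40 380 z50/98 [63. 66.] y [-47.  39.]
55 383 z50/98 [63. 66.] y [-48.  39.]
70 386 z50/98 [63. 65.] y [-47.  38.]
85 383 z50/98 [63. 66.] y [-47.  38.]
100 383 z50/98 [63. 65.] y [-47.  39.]
115 254 z50/98 [63. 65.] y [-44.  39.]
```

The case has fallen flat. I lift away and measure its position.

>>> {"fn": "arm_command", "kwargs": {
  "plan": "0.01 0 -0.05 0; 0.03 0.0 -0.05 0; 0.04 0.03 -0.02 0; 0.04 0.05 0 0; 0.02 0.05 0 0; 0 0.05 0 0; 0 0.05 0 0; 0 0 0 0; 0 0 0 0"
}}

```text
clock: 14.95
tcp_pos: [0.4526, -0.0755, 0.2657]
orientation: [-0.822, -3.031, 0.001]
contact_force: [-0.5, -0.9, -0.1]
grip_width: -0.0001
gripper_force: 0.0
```

Run:
```python
from k import *
stat()
ims=[]
for n in("top","side"):
    pic,P=cloud(n); l=(P-O)@Rk*1000
    m=(abs(l[...,1])<57)&(l[...,0]>-60)&(l[...,0]<160)&(l[...,2]>57)&(l[...,2]<70)
    if n=="side": m&=l[...,2]>60.5
    m=cv2.morphologyEx(m.astype(np.uint8),cv2.MORPH_OPEN,np.ones((3,3)))>0
    q=l[m]; print(n,len(q),np.percentile(q,[.5,50,99.5],axis=0).round(1).tolist(), cv2.minAreaRect(q[:,:2].astype(np.float32)))
    A=np.c_[q[:,:2],np.ones(len(q))]; print("plane slopes",np.linalg.lstsq(A,q[:,2],rcond=None)[0].round(3))
    b={"top":(200,120,400,270),"side":(290,140,490,290)}[n]; ims.append(cv2.resize(pic[b[1]:b[3],b[0]:b[2]],None,fx=2,fy=2,interpolation=cv2.INTER_CUBIC))
cv2.imwrite("pics/end.png",np.hstack(ims)[...,::-1])
```

```text
t 14.95 tcp [ 0.4526 -0.0755  0.2657] rack [-143.9  228.7  265.7] F [-0.5 -0.9 -0.1] w -0.0001 q [-0.74  0.1   0.84  2.07 -0.08  1.01  1.18]
top 3384 [[-25.8, -42.2, 57.7], [47.2, -0.0, 63.1], [122.6, 43.3, 67.7]] ((49.012794494628906, 1.7457046508789062), (150.7256622314453, 88.61160278320312), 0.29941385984420776)
plane slopes [-1.0000e-03 -1.0000e-03  6.3102e+01]
side 2679 [[-24.2, -44.6, 60.7], [49.4, -5.0, 63.4], [123.8, 41.5, 66.4]] ((50.001792907714844, -1.3638076782226562), (149.8450927734375, 88.66351318359375), 0.450547993183136)
plane slopes [-1.0000e-03 -0.0000e+00  6.3441e+01]
```

View pics/end.png

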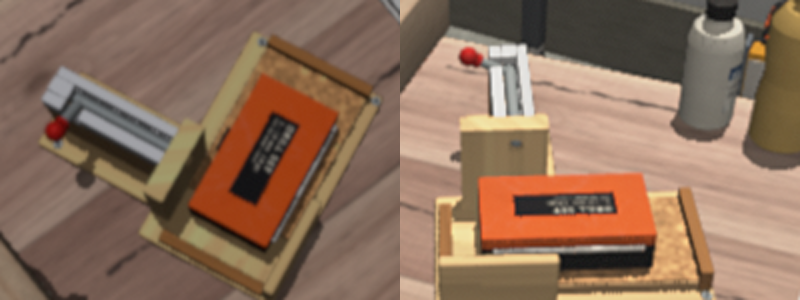

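The crops show the case flat, lid up, at (265,160), and the handle in the notch at (58,128). The case centre is at rack x of about 49.5 mm, which is close to the 45 mm limit. I'll nudge it about 14 mm further along the bed from its bottom end.

>>> {"fn": "arm_command", "kwargs": {
  "plan": "-0.020 -0.05 0 0; -0.020 -0.05 0 0; -0.020 -0.05 0 0; -0.020 -0.05 0 0; -0.014 -0.029 0 0; 0 0 0 0; 0 0 0.06 0; 0 0 0.06 0; 0 0 0.05 0; 0 0 0.025 0; 0 0 0.015 0; 0 0 0 0; 0 0 0 0",
  "hand": 1
}}

```text
clock: 16.68
tcp_pos: [0.4194, -0.3203, 0.057]
orientation: [0.821, 3.03, -0.001]
contact_force: [-0.5, -0.1, -0.1]
grip_width: 0.0001
gripper_force: 0.0
```

```bash
python3 -c "
from k import *
stat()"
```

```text
t 16.68 tcp [ 0.4194 -0.3203  0.057 ] rack [-49.1   0.5  57. ] F [-0.5 -0.1 -0.1] w 0.0001 q [ 0.02  0.6   0.67  2.08 -0.62  0.66  2.15]
```

>>> {"fn": "arm_command", "kwargs": {
  "plan": "-0.006 0 0 0; -0.005 0 0 0; -0.004 0 0 0; -0.003 0 0 0; -0.003 0 0 0; -0.003 0 0 0; -0.003 0 0 0; 0 0 0 0; 0 0 0 0"
}}

```text
clock: 17.8
tcp_pos: [0.4427, -0.334, 0.0561]
orientation: [0.821, 3.031, -0.001]
contact_force: [-1.0, 0.2, -0.1]
grip_width: -0.0002
gripper_force: 0.0
```

```bash
python3 see.py
```

```text
t 17.8 tcp [ 0.4427 -0.334   0.0561] rack [-22.    0.4  56.1] F [-1.   0.2 -0.1] w -0.0002 q [ 0.03  0.64  0.67  2.02 -0.62  0.69  2.14]
[-1.01300923 -0.34418274 -0.14034074]
-50 96 z50/98 [141. 174.] y [-33.  56.]
-35 378 z50/98 [136. 173.] y [-55.  -6.]
-20 409 z50/98 [119. 173.] y [-53.  -3.]
-5 385 z50/98 [ 63. 174.] y [-47.  56.]
10 363 z50/98 [63. 96.] y [-48.  56.]
25 359 z50/98 [63. 97.] y [-48.  56.]
40 377 z50/98 [63. 66.] y [-48.  38.]
55 384 z50/98 [63. 66.] y [-47.  39.]
70 393 z50/98 [63. 66.] y [-48.  38.]
85 383 z50/98 [63. 66.] y [-48.  38.]
100 383 z50/98 [63. 65.] y [-48.  38.]
115 386 z50/98 [62. 65.] y [-47.  40.]
130 232 z50/98 [62. 65.] y [-45.  38.]
```

The case now reaches about x = 139, so its centre is near 64. I retreat and verify.

>>> {"fn": "arm_command", "kwargs": {
  "plan": "0.010 0 0 0; 0.010 0 0 0; 0 0 -0.05 0; 0 0 -0.06 0; 0 0 -0.06 0; 0 0 -0.04 0; 0.03 0.05 0 0; 0.03 0.05 0 0; 0.02 0.05 0 0; 0 0.05 0 0; 0 0 0 0; 0 0 0 0; 0 0 0 0"
}}

```text
clock: 19.48
tcp_pos: [0.4557, -0.1118, 0.2657]
orientation: [-0.826, -3.031, -0.0]
contact_force: [0.8, 0.3, -0.3]
grip_width: 0.0001
gripper_force: 0.0
```

Run:
```python
from k import *
stat()
for n in("top","side"):
    pic,P=cloud(n); l=(P-O)@Rk*1000
    m=(abs(l[...,1])<57)&(l[...,0]>-60)&(l[...,0]<160)&(l[...,2]>60.5)&(l[...,2]<68)
    m=cv2.morphologyEx(m.astype(np.uint8),cv2.MORPH_OPEN,np.ones((3,3)))>0
    q=l[m]; print(n,len(q),cv2.minAreaRect(q[:,:2].astype(np.float32)))
    hsv=cv2.cvtColor(pic,cv2.COLOR_RGB2HSV)
    k=((hsv[...,0]<6)|(hsv[...,0]>174))&(hsv[...,1]>150)&(l[...,1]>120)&(l[...,1]<210)&(abs(l[...,0])<70)&(l[...,2]>70)&(l[...,2]<150)
    print("knob",k.sum(),np.median(l[k],0).round(1))
    a=np.load(n+"0.npz")["pic"]; b={"top":(420,190,470,260),"side":(385,325,475,390)}[n]
    print("block diff",np.abs(a.astype(int)-pic)[b[1]:b[3],b[0]:b[2]].mean())
```

```text
t 19.48 tcp [ 0.4557 -0.1118  0.2657] rack [-122.9  198.8  265.7] F [ 0.8  0.3 -0.3] w 0.0001 q [-0.75  0.14  0.96  2.05 -0.13  1.02  1.31]
top 2620 ((63.34172439575195, -0.35186767578125), (150.07322692871094, 85.06465911865234), 0.12836405634880066)
knob 93 [-30.5 173.5 112.8]
block diff 7.200380952380953
side 2659 ((64.40699768066406, -2.0656776428222656), (89.34496307373047, 149.8211212158203), 89.83232879638672)
knob 69 [-28.2 168.5 109.8]
block diff 1.8958974358974359
```

The case is well centred. The knob readings suggest the handle may lie steeper than expected, so I triangulate the ball from its blob centroids, using the initial frames as a reference.

Run:
```python
from k import *
def ray(n,pic,P):
    c=eyes.calibration(n); f=240/np.tan(np.radians(c["fov_y"])/2); K=np.array([[f,0,c["cx"]],[0,f,c["cy"]],[0,0,1]])
    l=(P-O)@Rk*1000; hsv=cv2.cvtColor(pic,cv2.COLOR_RGB2HSV)
    m=((hsv[...,0]<8)|(hsv[...,0]>172))&(hsv[...,1]>130)&(l[...,1]>100)&(l[...,1]<210)&(abs(l[...,0])<70)&(l[...,2]>75)&(l[...,2]<150)
    v,u=np.where(m); uv=np.array([(u.min()+u.max())/2,(v.min()+v.max())/2]) if 0 else np.array([u.mean(),v.mean()])
    p=cv2.undistortPoints(uv.reshape(1,1,2),K,np.array([c["k1"],0,0,0,0.])).ravel()
    d=att(c["attitude"])@[p[0],-p[1],-1]; print(n,uv.round(1),len(u),(u.min(),u.max(),v.min(),v.max())); return np.array(c["origin"]),d/np.linalg.norm(d)
def tri(rs):
    A=sum(np.eye(3)-np.outer(d,d) for o,d in rs); b=sum((np.eye(3)-np.outer(d,d))@o for o,d in rs); x=np.linalg.solve(A,b)
    print("ball rack",L(x).round(1),"gap mm",[round(1000*np.linalg.norm((np.eye(3)-np.outer(d,d))@(x-o)),1) for o,d in rs])
tri([ray(n,*(np.load(n+"0.npz")[k] for k in("pic","P"))) for n in("top","side")])
tri([ray(n,*cloud(n)) for n in("top","side")])
```

```text
top [260.7 170.5] 89 (np.int64(256), np.int64(265), np.int64(165), np.int64(176))
side [350.3 170.9] 84 (np.int64(346), np.int64(355), np.int64(166), np.int64(177))
ball rack [ 18.1 130.8 126.4] gap mm [np.float64(0.6), np.float64(0.6)]
top [228.  183.8] 101 (np.int64(222), np.int64(234), np.int64(178), np.int64(189))
side [325. 168.] 75 (np.int64(320), np.int64(330), np.int64(164), np.int64(172))
ball rack [-28.5 176.1 105.6] gap mm [np.float64(0.5), np.float64(0.5)]
```

Run:
```python
from k import *
c=eyes.calibration("wrist"); f=240/np.tan(np.radians(c["fov_y"])/2); K=np.array([[f,0,c["cx"]],[0,f,c["cy"]],[0,0,1]])
T=np.array(c["tool_from_camera"])
def go(fn,tcp,rv,near,y):
    im=cv2.imread(fn); hsv=cv2.cvtColor(im,cv2.COLOR_BGR2HSV)
    m=((hsv[...,0]<8)|(hsv[...,0]>172))&(hsv[...,1]>110); mm=np.zeros_like(m); mm[near[1]-25:near[1]+25,near[0]-25:near[0]+25]=1
    n,l,st,ce=cv2.connectedComponentsWithStats((m&mm).astype(np.uint8)); i=1+st[1:,4].argmax()
    cn=cv2.findContours((l==i).astype(np.uint8),0,2)[0][0]; (u,v),rad=cv2.minEnclosingCircle(cn); print(fn,st[i],ce[i].round(1),"circ",round(u,1),round(v,1),round(rad,1))
    for uv in (ce[i],(u,v)):
        p=cv2.undistortPoints(np.array(uv,float).reshape(1,1,2),K,np.array([c["k1"],0,0,0,0.])).ravel()
        Rt=att(rv); o=L(Rt@T[:3,3]+tcp); d=Rk.T@Rt@T[:3,:3]@[p[0],-p[1],-1]
        th=np.linspace(-.5,1.6,2101); q=np.stack([10-46*np.sin(th),85+46*np.cos(th)],1)
        # ray in xz-plane
        t=(q[:,1]-o[2])/d[2]; e=abs(o[0]+t*d[0]-q[:,0]); k=e.argsort()[:6]; print("  cam",o.round(0),"theta",th[k].round(3),"err",e[k].round(2),"y",(o[1]+t[k[0]]*d[1]).round(1), "ray at z100,105:", [(o+d*(z-o[2])/d[2]).round(1).tolist() for z in(97,105,130)])
go("pics/w1.png",[0.5367,-0.2305,0.2565],[0.816,3.033,0.002],(306,249),130)
go("pics/w3.png",[0.5387,-0.187,0.2292],[-0.821,-3.031,0],(316,212),175)
print(f)
```

```text
pics/w1.png [293 236  27  29 602] [305.9 250.2] circ 306.4 249.9 14.3
  cam [-67. 136. 387.] theta [-0.212 -0.213 -0.211 -0.214 -0.21  -0.215] err [0.01 0.03 0.05 0.07 0.1  0.11] y 130.0 ray at z100,105: [[30.8, 129.2, 97.0], [28.1, 129.4, 105.0], [19.7, 130.0, 130.0]]
  cam [-67. 136. 387.] theta [-0.206 -0.205 -0.207 -0.204 -0.208 -0.203] err [0.01 0.03 0.05 0.08 0.09 0.12] y 130.3 ray at z100,105: [[30.5, 129.6, 97.0], [27.8, 129.8, 105.0], [19.4, 130.3, 130.0]]
pics/w3.png [302 195  29  35 711] [316.1 210.2] circ 316.5 212.0 17.4
  cam [-87. 175. 359.] theta [1.038 1.037 1.039 1.036 1.04  1.035] err [0.01 0.03 0.04 0.06 0.07 0.09] y 175.2 ray at z100,105: [[-27.0, 175.2, 97.0], [-28.9, 175.2, 105.0], [-34.5, 175.2, 130.0]]
  cam [-87. 175. 359.] theta [1.003 1.002 1.004 1.001 1.005 1.   ] err [0.01 0.02 0.05 0.06 0.08 0.09] y 175.4 ray at z100,105: [[-25.8, 175.4, 97.0], [-27.7, 175.4, 105.0], [-33.5, 175.4, 130.0]]
402.648402087977
```

Estimates of the handle angle range from about 60° to 65°, against a threshold of 60.2°. I take a closer wrist depth view to settle it.

>>> {"fn": "arm_command", "kwargs": {
  "plan": "-0.03 -0.008 0 0; -0.03 -0.008 0 0; -0.023 -0.008 0.02 0; 0 0 0.03 0; 0 0 0.026 0; 0 0 0 0; 0 0 0 0; 0 0 0 0"
}}

```text
clock: 20.68
tcp_pos: [0.5169, -0.1733, 0.1911]
orientation: [0.821, 3.03, 0.001]
contact_force: [0.7, 1.1, 0.4]
grip_width: 0.0004
gripper_force: 0.0
```

Run:
```python
from k import *
stat(); Ps=[]
for i in range(3):
    pic,P=cloud("wrist"); Ps.append(P)
P=np.nanmedian(Ps,0); np.savez("w4.npz",pic=pic,P=P); l=(P-O)@Rk*1000
# stem+ball ridge: max z per x bin within y 168..183
m=(l[...,1]>160)&(l[...,1]<190)&(l[...,0]>-55)&(l[...,0]<35)&(l[...,2]<125)
q=l[m]; 
for a in range(-50,32,3):
    k=q[(q[:,0]>=a)&(q[:,0]<a+3)&(abs(q[:,1]-175.5)<2.5)]
    if len(k): print(a+1.5,len(k),np.percentile(k[:,2],[10,50,90]).round(1))
r1=l[(abs(l[...,0]+3)<4)&(l[...,1]>130)&(l[...,1]<160)]; print("front rail top z",np.median(r1[:,2]))
m2=(l[...,1]>100)&(l[...,1]<160)&(l[...,2]>98)&(l[...,2]<106); print("rail x extents",np.percentile(l[m2][:,0],[1,99]))
v,u=np.where(m); b=(max(u.min()-60,0),max(v.min()-60,0),u.max()+60,v.max()+60); print(b)
c=pic[b[1]:b[3],b[0]:b[2]]; s=min(780/c.shape[1],580/c.shape[0]); cv2.imwrite("pics/w4.png",cv2.resize(c,None,fx=s,fy=s,interpolation=cv2.INTER_CUBIC)[...,::-1])
```

```text
t 20.68 tcp [ 0.5169 -0.1733  0.1911] rack [-39.1 176.6 191.1] F [0.7 1.1 0.4] w 0.0004 q [-0.45  0.43  0.86  1.96 -0.41  0.92  1.66]
-48.5 18 [1.3 1.7 2.3]
-45.5 24 [0.9 1.5 2. ]
-42.5 23 [1.2 1.7 2.1]
-39.5 94 [  1.5 110.9 114.1]
-36.5 86 [  1.3 115.5 117.1]
-33.5 95 [  6.4 117.2 118.4]
-30.5 67 [ 11.2 118.  118.7]
-27.5 61 [ 11.2 117.5 118.5]
-24.5 57 [ 11.2 115.8 117.1]
-21.5 41 [ 11.2  12.2 113.6]
-18.5 53 [ 11.1 109.9 110.8]
-15.5 36 [ 11.2  12.1 109.2]
-12.5 23 [11.  11.5 12.1]
-9.5 22 [11.1 11.8 17.2]
front rail top z 102.53402842532725
rail x extents [-9.98024583 27.49530122]
(np.int64(229), np.int64(131), np.int64(399), np.int64(364))
```

View pics/w4.png

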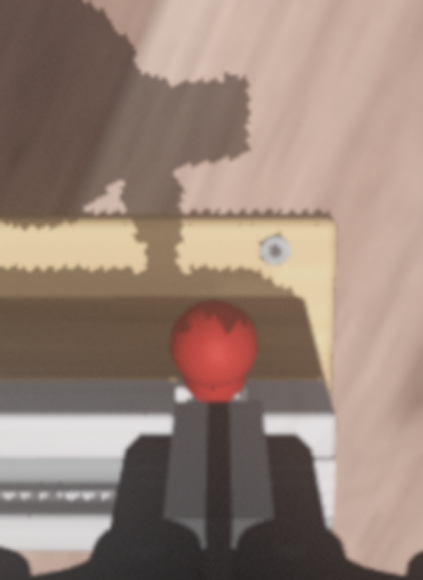

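The close view shows the ball at (213,345) with its top near z = 117, so the stem is at about 61° and has not fully dropped. I press it down gently with the closed fingers.

>>> {"fn": "arm_command", "kwargs": {
  "plan": "-0.001 -0.001 0.03 0; 0 0 0.02 0; 0 0 0.006 0; 0 0 0.004 0; 0 0 0.004 0; 0 0 0.004 0; 0 0 0 0"
}}

```text
clock: 21.7
tcp_pos: [0.5153, -0.1734, 0.1223]
orientation: [-0.821, -3.029, -0.004]
contact_force: [-7.2, 4.9, 11.7]
grip_width: -0.0002
gripper_force: 5.8
```

```bash
python3 -c "
from k import *
stat()"
```

```text
t 21.7 tcp [ 0.5153 -0.1734  0.1223] rack [-40.4 175.7 122.3] F [-7.2  4.9 11.7] w -0.0002 q [-0.37  0.53  0.77  2.01 -0.51  0.8   1.74]
```

>>> {"fn": "arm_command", "kwargs": {
  "plan": "0 0 -0.02 0; 0 0 -0.03 0; -0.001 0.001 -0.019 0; 0 0 0 0; 0 0 0 0; 0 0 0 0"
}}

```text
clock: 22.45
tcp_pos: [0.5174, -0.1738, 0.19]
orientation: [-0.821, -3.031, 0.0]
contact_force: [-0.4, 0.5, -0.4]
grip_width: -0.0002
gripper_force: 0.0
```

```bash
cat > ball.py <<'E'
from k import *
stat(); Ps=[]
for i in range(2):
    pic,P=cloud("wrist"); Ps.append(P)
P=np.nanmedian(Ps,0)
def ana(pic,P):
    l=(P-O)@Rk*1000; hsv=cv2.cvtColor(pic,cv2.COLOR_RGB2HSV)
    m=((hsv[...,0]<8)|(hsv[...,0]>172))&(hsv[...,1]>110)&(l[...,1]>155)&(l[...,1]<195)&(l[...,0]>-60)&(l[...,0]<0)&(l[...,2]>80)&(l[...,2]<130)
    v,u=np.where(m); q=l[m]; print("px",u.mean().round(1),v.mean().round(1),(u.min(),u.max(),v.min(),v.max()),len(q))
    print("top z",np.percentile(q[:,2],[50,90,98]).round(1),"x at top",np.median(q[q[:,2]>np.percentile(q[:,2],85)],0).round(1),"x rng",np.percentile(q[:,0],[2,98]).round(1))
ana(pic,P); z=np.load("w4.npz"); ana(z["pic"],z["P"])
E
python3 ball.py
```

```text
t 22.45 tcp [ 0.5174 -0.1738  0.19  ] rack [-38.4 176.4 190. ] F [-0.4  0.5 -0.4] w -0.0002 q [-0.45  0.44  0.86  1.96 -0.41  0.93  1.66]
px 315.4 266.6 (np.int64(298), np.int64(332), np.int64(247), np.int64(287)) 1102
top z [112.1 115.1 115.8] x at top [-32.4 175.1 115.3] x rng [-41.4 -19.2]
px 314.7 271.3 (np.int64(297), np.int64(332), np.int64(252), np.int64(292)) 1091
top z [115.1 117.9 118.6] x at top [-30.9 175.5 118.1] x rng [-39.8 -17.1]ball.py:5: RuntimeWarning: All-NaN slice encountered
  P=np.nanmedian(Ps,0)
```

>>> {"fn": "arm_command", "kwargs": {
  "plan": "-0.0105 -0.001 0.03 0; 0 0 0.02 0; 0 0 0.006 0; 0 0 0.005 0; 0 0 0.005 0; 0 0 0.004 0; 0 0 0 0"
}}

```text
clock: 23.42
tcp_pos: [0.5245, -0.1788, 0.1213]
orientation: [-0.82, -3.028, -0.005]
contact_force: [-9.0, 5.1, 15.0]
grip_width: -0.0002
gripper_force: 7.1
```

```bash
python3 -c "
from k import *
s,T=stat();print(Rk.T@s['contact_force'])"
```

```text
t 23.43 tcp [ 0.5245 -0.1788  0.1213] rack [-29.7 175.7 121.3] F [-9.   5.1 15. ] w -0.0002 q [-0.36  0.55  0.76  1.99 -0.52  0.81  1.75]
[-10.4037713   -0.11821788  15.03555865]
```

>>> {"fn": "arm_command", "kwargs": {
  "plan": "0 0 -0.02 0; 0 0 -0.03 0; 0.0105 0.001 -0.02 0; 0 0 0 0; 0 0 0 0; 0 0 0 0"
}}

```text
clock: 24.18
tcp_pos: [0.5178, -0.1741, 0.1902]
orientation: [-0.822, -3.031, 0.001]
contact_force: [0.3, -0.3, 0.1]
grip_width: 0.0002
gripper_force: 0.0
```

```bash
python3 ball.py 2>/dev/null
```

```text
t 24.18 tcp [ 0.5178 -0.1741  0.1902] rack [-38.  176.4 190.2] F [ 0.3 -0.3  0.1] w 0.0002 q [-0.45  0.44  0.86  1.96 -0.42  0.93  1.66]
px 315.3 266.8 (np.int64(298), np.int64(332), np.int64(248), np.int64(287)) 1096
top z [113.  115.9 116.7] x at top [-31.8 175.7 116.1] x rng [-40.9 -18.9]
px 314.7 271.3 (np.int64(297), np.int64(332), np.int64(252), np.int64(292)) 1091
top z [115.1 117.9 118.6] x at top [-30.9 175.5 118.1] x rng [-39.8 -17.1]
```

>>> {"fn": "arm_command", "kwargs": {
  "plan": "-0.008 -0.001 0.03 0; 0 0 0.026 0; 0 0 0.003 0; 0 0 0 0"
}}

```text
clock: 24.78
tcp_pos: [0.5244, -0.1793, 0.1321]
orientation: [-0.822, -3.032, 0.001]
contact_force: [-0.1, 0.4, -0.2]
grip_width: -0.0
gripper_force: 0.0
```

>>> {"fn": "arm_command", "kwargs": {
  "plan": "0 0 0.004 0; 0 0 0 0"
}}

```text
clock: 25.02
tcp_pos: [0.5247, -0.179, 0.1283]
orientation: [0.821, 3.031, 0.0]
contact_force: [0.4, -0.6, 0.6]
grip_width: 0.0003
gripper_force: 0.3
```

>>> {"fn": "arm_command", "kwargs": {
  "plan": "0 0 0.003 0; 0 0 0 0"
}}

```text
clock: 25.28
tcp_pos: [0.5237, -0.1782, 0.1249]
orientation: [-0.821, -3.031, -0.002]
contact_force: [-3.4, 1.9, 5.7]
grip_width: -0.0001
gripper_force: 2.8
```

>>> {"fn": "arm_command", "kwargs": {
  "plan": "0 0 0.003 0; 0 0 0 0"
}}

```text
clock: 25.52
tcp_pos: [0.5227, -0.1776, 0.1221]
orientation: [-0.82, -3.028, -0.005]
contact_force: [-6.8, 5.3, 12.8]
grip_width: 0.0
gripper_force: 6.4
```

>>> {"fn": "arm_command", "kwargs": {
  "plan": "0 0 -0.01 0; 0 0 -0.03 0; 0 0 -0.06 0; 0.03 0.02 -0.04 0; 0 0 0 0; 0 0 0 0; 0 0 0 0"
}}

```text
clock: 26.4
tcp_pos: [0.5079, -0.1474, 0.2609]
orientation: [-0.824, -3.03, 0.002]
contact_force: [-0.8, -0.5, -0.2]
grip_width: -0.0001
gripper_force: 0.0
```

Run:
```python
from k import *
stat()
for n in ("top","side"):
    pic,P=cloud(n); l=(P-O)@Rk*1000; hsv=cv2.cvtColor(pic,cv2.COLOR_RGB2HSV)
    k=((hsv[...,0]<8)|(hsv[...,0]>172))&(hsv[...,1]>130)&(l[...,1]>120)&(l[...,1]<210)&(abs(l[...,0])<70)&(l[...,2]>70)&(l[...,2]<150)
    print(n,k.sum(),np.median(l[k],0).round(1))
print(ticket.hand_in())
```

```text
t 26.4 tcp [ 0.5079 -0.1474  0.2609] rack [-59.9 194.5 260.9] F [-0.8 -0.5 -0.2] w -0.0001 q [-0.6   0.31  0.96  1.93 -0.29  1.05  1.52]
top 96 [-32.5 173.2 110.7]
side 80 [-30.1 168.8 108.1]
the job is handed in; nothing more can be done
None
```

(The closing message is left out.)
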